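# Clamp the cross-rod and hang the beam block

## Task

On the optics table, first turn the hex nut on top of the cross-rod stand clockwise until it comes up against its stop. Then pick up the black U-shaped beam block, set it down gently over the horizontal rod without dropping it, hanging straight and centred in front of the iris, and let go. Do not shift the iris or disturb the other things.

Things in the scene. Friction and masses are not known exactly. Their poses are not given: they have to be found in the camera images.
- stand: Fixed cross-rod stand: two 25 mm posts on 60 mm round black feet, 240 mm apart, carrying a horizontal steel rod. Origin on the table midway between the posts; y runs along the rod, x across it towards the iris, z up. Posts at y = -120 and +120 mm, each with a black clamp block 34 x 34 mm from z = 114 to 146 mm. The hex nut is on the +y post only.
- rod_mid (a point): Middle of the rod (on its axis), 130 mm above the table, x and y axes as the stand's. The rod is 12.7 mm in diameter, clear for 206 mm between the clamp blocks, and sticks out 3 mm past them. A fixed laser head (finned metal box 120 x 50 mm on two posts, top 115 mm up) stands 110 mm beyond the iris, in line with it.
- clamp_nut (a joint): Angle of the hex nut, rad, growing clockwise seen from above; starts between 0.2 and 0.6, hard stop (tight) at 1.6. It stays where it is left (friction about 0.08 N m) and does not move down as it turns. At value q one pair of flats faces the direction q clockwise from the stand's x axis; the others every 60 degrees from there.
- nut_top (a point): Centre of the hex nut's top face, on its vertical axis, 174 mm above the table; axes as the stand's, it does not turn with the nut. The steel nut is 30 mm across flats and 22 mm tall (z = 152 to 174 mm), on a 22 mm round washer 6 mm thick above the clamp block; a 10 mm stud sticks out 6 mm above it.
- block: Loose beam block, black anodised metal, an upside-down U: two parallel plates 80 mm wide (along its y) and 4 mm thick, joined by a flat 4 mm top. Outside 30 mm thick (along its x), slot inside 22 mm wide and 86 mm deep, open below and at both ends; 90 mm tall, about 0.18 kg. It starts standing on its lower edges. Origin at the centre of its underside, z up; front and back alike.
- block_top (a point): Centre of the block's top face, 90 mm above its origin; axes as the block's. With the block on the rod (its flat inner top resting on the rod) this point is about 140 mm above the table.
- iris: Iris on a magnetic base, loose but heavy (0.8 kg), 85 mm from the rod on the stand's +x side, up to 45 mm off the rod's middle. Origin at the centre of the base's underside, axes parallel to the stand's. Base 50 x 60 x 30 mm; black ring 60 mm in diameter, 12 mm thick, axis along x, centre 90 mm and top 120 mm up, 20 mm opening. The centred block has y = 0 in this frame (within 15 mm).
- carton: Bystander: small cardboard box 90 x 60 x 45 mm, origin at the centre of its underside. It and the block may swap places.
- driver: Bystander: red-handled screwdriver 150 mm long lying on the table; origin under its middle.
- lens: Bystander: lens in a 36 mm round holder on a post with a 56 mm round foot, 88 mm tall; origin at the centre of its underside.

How it is judged:
By the outcome, as a careful person would: the job done as asked, in the order asked, and still so for the second after the job is handed in, with the robot touching nothing.
It also fails if it takes over 61 s, if anything falls off the work surface, if the arm or the gripper's body presses on something with over 40 N, if the wrist force passes 120 N, or if a joint passes its speed limit or range.

## Robot

A 6-joint arm with a two-finger parallel gripper is mounted at the origin on the work surface. World frame = base frame: x ahead of the robot, y to its left, z up, the work surface at z = 0. Lengths are in m, angles in rad, forces in N, time in s.
With the tool pointing down it reaches from about 0.325 to 0.9 m from the base axis. Payload 6.1 kg.
Tool frame: the origin (TCP) lies on the centre line of the jaws, within the pads' length; the fingertips stand 22 mm ahead of it and the grasp point (between the pads) lies 3 mm ahead of it; z points along the fingers, y is the line along which they close (so a half turn about z gives the same grasp; the last joint's range is limited). The gripper opens to 87 mm and grips with 3 to 60 N. Pads are 19 mm wide; open, the fingers measure 117 mm over their backs; the gripper's body (75 mm by 190 mm) begins 51 mm behind the grasp point.
Start: joints at [-0.126, 0.22, 1.526, -0, 1.395, -0.126], TCP at [0.625, -0, 0.245] pointing down, gripper open.
Joint ranges: [-2.98, 2.98], [-0.91, 2.08], [0.09, 2.57], [-1.24, 4.39], [0.2, 2.65], [-2.68, 2.68]. Speed limits (rad/s): [2.57, 2.57, 3.01, 3.14, 3.14, 3.14].

## Interface

Orientations are given as a unit quaternion [x, y, z, w].
In Python, from cell import ctrl gives the robot as it stands.
- The arm moves only by the tool drive_tool, never from a script. Its argument "targets" is a list of rows, each a list of 3 entries, a list of its own where there are three numbers: the shift along the tool's x, y, z in m, then the turn, a rotation vector about the tool's x, y, z in rad, then the finger opening in m, from 0 to 0.087. A call has exactly 10 rows; each row shifts and turns the commanded pose from where the row before left it, along the tool's axes as they then stand; what a row does not reach is not made up. A row lasts 1/12 s, in which the tool goes at most 41.7 mm and 7.16 degrees, less where a joint would pass 70% of its speed; a pose out of reach is approached as far as the arm can. A call with a gripper value outside its range is refused whole. The fingers move at their own pace and stop on an object; "grip_force" is the grip in N (left out, the last holds). Time passes only in rows, so rows that do not move let the fingers close, or fill a call up. It gives the time, the measured TCP pose, the force, the opening and the grip force at its end, in the units of the state.
- ctrl.read_state(): the state, without advancing time (a new reading comes with each control period).
- ctrl.camera(name): name is "scene" or "side" or "wrist"; returns a dict with "img" (400x640x3 uint8, blue, green, red), "K" (3x3 intrinsics, pixels), "R" (3x3) and "t" (3): a world point X has camera coordinates R X + t; the wrist camera has in their place "tool_from_camera" (4x4, takes a point from camera to tool coordinates, whose origin is the TCP and whose axes are the flange's). Camera axes: x right, y down, z forward; pixel columns grow to the right and rows downward; lengths in m; the calibration is good to about 2 mm. A picture is of the moment at which its call begins: read the wrist's pose just before it. There is no depth.
- ctrl.hand_in(): hands the job in; it is judged then, once.
The state is a dict: "clock": time; "joint_positions": joint angles; "joint_vel": joint speeds; "joint_efforts": joint torques, N m; "eef_pos": TCP position; "ee_rot": TCP orientation; "force": force on the tool from outside, world axes, zero at the start; "wrist_torque": the same for the moment, N m; "finger_gap": opening from 0.0 (shut) to 1.0 (fully open); "gripper_force": force on a finger pad.
Only numpy, scipy, OpenCV 4.12 (cv2) and the standard library are available. Lean on these libraries where they do the work, as an engineer would, in place of code of your own. Each camera call takes 0.05 s, during which the arm holds its last target. There are 200 camera calls.

## Working session

There is one attempt and no reset: what is moved stays moved. The work goes in short steps, Python scripts to look and compute and a tool call to move; the robot and the scene stay as the last step left them, time stands still between calls to the robot, and variables do not carry over. Pictures are saved under pics/ and viewed, at most 11 in all, crops included, and the job is handed in when it is done.

Besides the shell and the picture viewer there is one more tool, called by a JSON object that holds its "op" and its "data". drive_tool: Moves the arm, as the interface text tells. Its arguments: {"type":"object","properties":{"targets":{"type":"array"},"grip_force":{"type":"number"}},"required":["targets"]}

```bash
ls; mkdir -p pics; cat > h.py <<'E'
import numpy as np, cv2
from cell import ctrl
from scipy.spatial.transform import Rotation as Rot
def cam(n):
    s=ctrl.read_state(); c=ctrl.camera(n); c['s']=s
    if n=='wrist':
        T=np.eye(4);T[:3,:3]=Rot.from_quat(s['ee_rot']).as_matrix();T[:3,3]=s['eef_pos']
        M=np.linalg.inv(T@np.array(c['tool_from_camera'])); c['R'],c['t']=M[:3,:3],M[:3,3]
    for k in('K','R','t'): c[k]=np.array(c[k],float)
    return c
def plane(c,u,v,z):
    d=c['R'].T@np.linalg.solve(c['K'],[u,v,1.]); o=-c['R'].T@c['t']
    return o+d*(z-o[2])/d[2]
def proj(c,X):
    p=c['K']@(c['R']@np.array(X,float)+c['t']); return p[:2]/p[2]
def save(c,f): cv2.imwrite('pics/'+f,c['img'])
E
python3 - <<'E'
from h import *
import pickle
for n in('scene','side','wrist'):
    c=cam(n);save(c,n+'0.png');pickle.dump(c,open(n+'0.pkl','wb'))
    print(n,c['K'].tolist(),(-c['R'].T@c['t']).round(3),c['R'].round(2).tolist())
print(ctrl.read_state())
a,b=[cv2.imread(f'pics/{n}0.png') for n in('scene','side')]
E
```

```text
pics
scene [[400.34570008166537, 0.0, 323.5658766563204], [0.0, 400.34570008166537, 192.23771744515372], [0.0, 0.0, 1.0]] [1.263 0.493 0.812] [[-0.54, 0.84, 0.02], [0.52, 0.35, -0.78], [-0.66, -0.41, -0.62]]
side [[489.4515110332846, 0.0, 326.9899538656732], [0.0, 489.4515110332846, 201.39725867042077], [0.0, 0.0, 1.0]] [-0.042  0.952  0.812] [[-0.84, -0.54, 0.0], [-0.29, 0.45, -0.84], [0.45, -0.71, -0.54]]
wrist [[308.2150974986328, 0.0, 323.06454784380554], [0.0, 308.2150974986328, 199.41190296317], [0.0, 0.0, 1.0]] [0.625 0.08  0.384] [[1.0, -0.0, -0.0], [0.0, -0.96, 0.29], [-0.0, -0.29, -0.96]]
{'clock': 0.15, 'joint_positions': array([-1.26084530e-01,  2.21040497e-01,  1.52738018e+00, -8.17038796e-06,
        1.39470179e+00, -1.26075211e-01]), 'joint_vel': array([ 0.0004727 , -0.00346829, -0.00102892, -0.00099999, -0.00149981,
       -0.00060743]), 'joint_efforts': array([ 5.44750201e-04, -4.95191681e+01, -3.87881935e+01,  6.99610985e-02,
        5.31197037e-02, -7.11234907e-05]), 'eef_pos': array([6.24540042e-01, 6.15443900e-05, 2.43674438e-01]), 'ee_rot': array([ 7.07109361e-01,  7.07103788e-01, -4.71741518e-04, -6.02123566e-04]), 'force': array([-0.18335261,  0.27753111, -0.58365126]), 'wrist_torque': array([-0.01943125, -0.06453471, -0.01366615]), 'gripper_force': 0.0, 'finger_gap': 1.0006657877971052}
```

View pics/scene0.png

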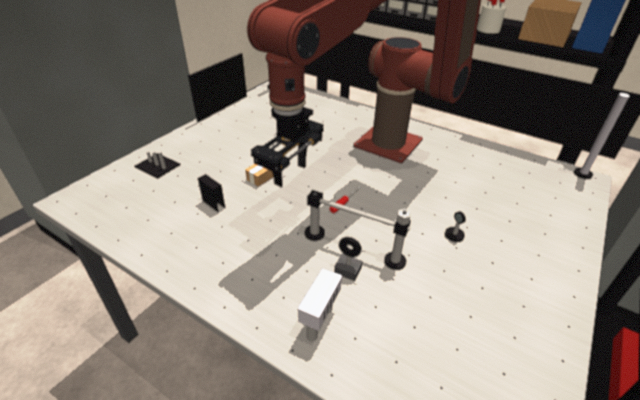

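View pics/side0.png

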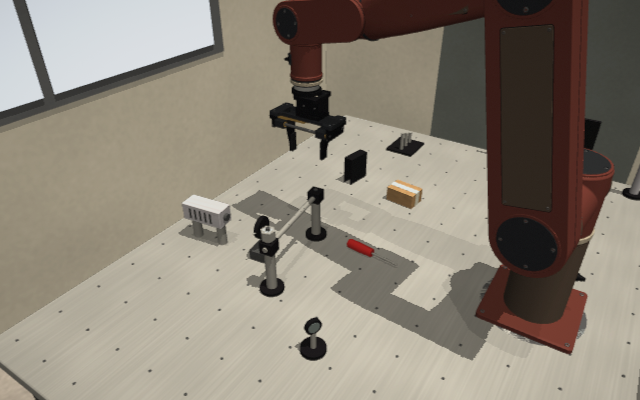

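Scene view: the block is at about (211,192), carton (258,176), feet at (314,233) and (395,261), nut (404,214), iris ring (349,246). Side view: block (355,166), feet (316,233) and (272,286), nut (268,233), iris ring (262,226).

```bash
cat >> h.py <<'E'
def tri(obs):
    A=[];b=[]
    for c,u,v in obs:
        d=c['R'].T@np.linalg.solve(c['K'],[u,v,1.]);d/=np.linalg.norm(d);o=-c['R'].T@c['t'];P=np.eye(3)-np.outer(d,d);A.append(P);b.append(P@o)
    X=np.linalg.lstsq(np.vstack(A),np.hstack(b),rcond=None)[0];return X
E
python3 - <<'E'
from h import *
import pickle
S,D=[pickle.load(open(n+'0.pkl','rb')) for n in('scene','side')]
for n,a,b,z in(('footR',(314.5,233),(316,233),.004),('footL',(395.5,261),(272,286),.004),('iris ring',(349,246),(262,226),.09),('nut',(404,214),(268,233),.17),('block bottom',(212,206),(355,180),.0),('lensfoot',(455,235),(313,348),.003),('driver',(340,205),(360,248),.01),('clampR',(316,198),(316,194),.14)):
    print(n,plane(S,*a,z).round(3),plane(D,*b,z).round(3),tri([(S,*a),(D,*b)]).round(3))
def up(c,u0,v0,w,h,k,f): cv2.imwrite('pics/'+f,cv2.resize(c['img'][v0:v0+h,u0:u0+w],None,fx=k,fy=k,interpolation=cv2.INTER_CUBIC))
a=cv2.resize(S['img'][160:340,190:430],None,fx=3.3,fy=3.3,interpolation=cv2.INTER_CUBIC)
cv2.imwrite('pics/s_crop.png',a)
E
```

```text
footR [0.575 0.041 0.004] [0.573 0.04  0.004] [0.574 0.04  0.003]
footL [0.543 0.28  0.004] [0.542 0.277 0.004] [0.542 0.279 0.004]
iris ring [0.639 0.186 0.09 ] [0.639 0.187 0.09 ] [0.639 0.186 0.09 ]
nut [0.542 0.278 0.17 ] [0.536 0.285 0.17 ] [0.539 0.278 0.166]
block bottom [ 0.649 -0.289  0.   ] [ 0.631 -0.28   0.   ] [ 0.641 -0.299 -0.012]
lensfoot [0.355 0.382 0.003] [0.354 0.379 0.003] [0.355 0.381 0.003]
driver [0.434 0.042 0.01 ] [0.433 0.039 0.01 ] [0.433 0.041 0.01 ]
clampR [0.58  0.048 0.14 ] [0.564 0.051 0.14 ] [0.571 0.042 0.132]
```

View pics/wrist0.png

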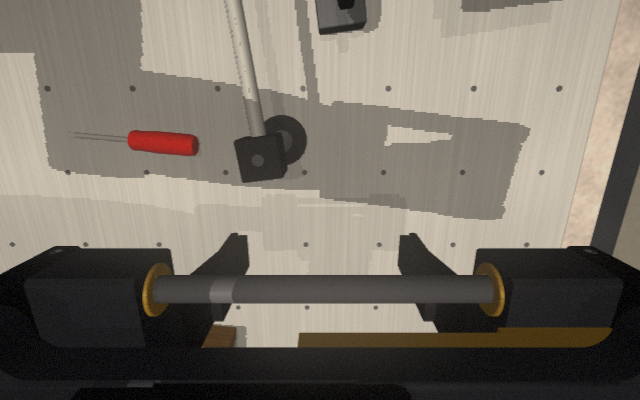

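Wrist view: the -y clamp block is at (262,158) with the rod running up to (232,0), and the driver is at (163,143). The gripper bar hides everything below row 245. The post spacing (241 mm) and iris offset (84 mm) match the spec, so I'm moving to look at the nut from close by.

{"op": "drive_tool", "data": {"targets": [[[0.025, -0.011, 0], [0, 0, 0], 0.087], [[0.025, -0.011, 0], [0, 0, 0], 0.087], [[0.025, -0.011, 0], [0, 0, 0], 0.087], [[0.025, -0.011, 0], [0, 0, 0], 0.087], [[0.025, -0.011, 0], [0, 0, 0], 0.087], [[0.025, -0.01, 0], [0, 0, 0], 0.087], [[0.025, -0.01, 0], [0, 0, 0], 0.087], [[0.02, -0.01, 0], [0, 0, 0], 0.087], [[0, 0, 0], [0, 0, 0], 0.087], [[0, 0, 0], [0, 0, 0], 0.087]], "grip_force": 30}}

```text
clock: 0.98
eef_pos: [0.5394, 0.1959, 0.2443]
ee_rot: [0.706, 0.708, -0.0, -0.0]
force: [0.4, 0.4, -0.2]
finger_gap: 1.001
gripper_force: 0.0
```

```bash
python3 - <<'E'
from h import *
import pickle
c=cam('wrist');save(c,'w1.png');pickle.dump(c,open('w1.pkl','wb'))
print(c['s']['eef_pos'],c['s']['ee_rot'],proj(c,[.542,.279,.174]))
E
```

```text
[0.53935636 0.19592761 0.24428067] [ 7.06240651e-01  7.07971804e-01 -2.57542209e-04 -3.57178344e-05] [327.06333716 100.60083417]
```

View pics/w1.png

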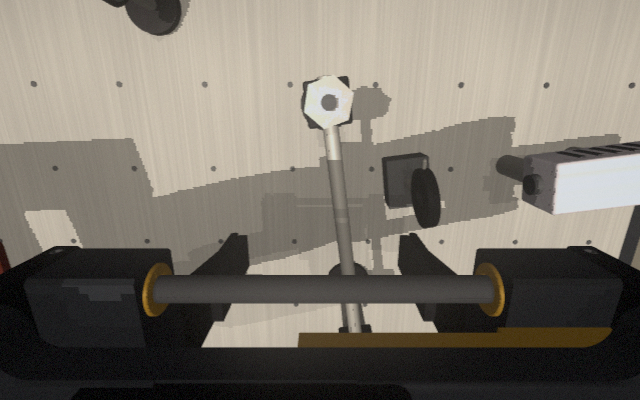

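Wrist view: the bright hex nut is at (327,102), the rod runs down from it to (355,330), and the iris is at (415,190). Next I measure the nut's centre and angle, and the rod line.

```bash
python3 - <<'E'
from h import *
import pickle
c=pickle.load(open('w1.pkl','rb'));im=c['img'];g=im.min(axis=2)
print(g[102,290:365:3], g[60:145:4,327])
for th in (205,215,225,235):
    m=(g[70:130,290:362]>th).astype(np.uint8)
    m=cv2.morphologyEx(m,cv2.MORPH_OPEN,np.ones((3,3),np.uint8))
    cs,_=cv2.findContours(m,cv2.RETR_EXTERNAL,cv2.CHAIN_APPROX_NONE)
    if not cs: continue
    k=max(cs,key=cv2.contourArea)[:,0].astype(float)+[290,70]
    P=np.array([plane(c,u,v,.174)[:2] for u,v in k])*1000
    h=cv2.convexHull(P.astype(np.float32)); (cx,cy),wh,_=cv2.minAreaRect(h)
    M=cv2.moments(h);ctr=np.array([M['m10'],M['m01']])/M['m00']
    q=h[:,0]
    th_=np.radians(np.arange(0,180)); w=np.array([np.ptp(q@[np.cos(t),np.sin(t)]) for t in th_])
    fold=w[:60]+w[60:120]+w[120:]
    # exact-ish angle by 6th harmonic of width
    ph=np.angle((w*np.exp(1j*6*th_)).sum())/6  # max width (corner)
    flat=(np.degrees(ph)+30)%60
    print(th,len(k),ctr.round(1),'rect',np.round(wh,1),'area',round(M['m00']),'(779)','flat world deg mod60',flat,fold.argmin(),fold.min()/3)
# rod edges
hsv=cv2.cvtColor(im,cv2.COLOR_BGR2HSV)
for v in(150,180,210,240): print(v,g[v,318:366].tolist())
E
```

```text
[168 173 170 171  83 157 204 204 202 218 197 110 111 107 109 107 191 206
 219 190 190 119 121 113 118] [171 172 169 174 180 198 195 214 217 108 111 107 108 219 204 210 215 172
 158 159 155 145]
205 158 [541.5 277.9] rect [18.7 27.1] area 455 (779) flat world deg mod60 29.79584880895486 18 26.004594759517413
215 47 [538.7 284. ] rect [8.5 5.6] area 35 (779) flat world deg mod60 50.86708564307301 43 7.215533155206278
150 [168, 168, 170, 168, 167, 169, 167, 142, 111, 138, 131, 141, 178, 191, 207, 210, 199, 182, 164, 154, 138, 127, 105, 100, 118, 117, 113, 116, 120, 112, 111, 119, 113, 117, 114, 115, 118, 115, 115, 115, 116, 113, 118, 115, 113, 119, 116, 115]
180 [115, 116, 116, 116, 115, 115, 119, 114, 114, 111, 114, 98, 80, 93, 98, 107, 113, 117, 123, 122, 123, 113, 114, 109, 101, 95, 90, 106, 113, 114, 112, 114, 112, 114, 110, 116, 116, 114, 111, 115, 112, 115, 113, 111, 113, 112, 116, 116]
210 [102, 105, 103, 104, 104, 101, 105, 105, 104, 104, 99, 104, 104, 103, 97, 81, 77, 86, 93, 94, 101, 106, 106, 107, 102, 100, 100, 92, 89, 87, 90, 101, 102, 104, 106, 104, 101, 105, 100, 100, 101, 98, 101, 100, 101, 105, 106, 106]
240 [104, 103, 104, 105, 104, 104, 104, 106, 104, 102, 104, 104, 104, 103, 103, 99, 105, 108, 93, 76, 78, 85, 96, 97, 103, 106, 105, 100, 102, 98, 94, 88, 79, 88, 101, 104, 106, 101, 103, 103, 102, 101, 105, 107, 108, 113, 112, 99]
```

```bash
python3 - <<'E'
from h import *
import pickle
c=pickle.load(open('w1.pkl','rb'));im=c['img'];g=cv2.GaussianBlur(im.min(axis=2),(3,3),0)
sat=cv2.cvtColor(im,cv2.COLOR_BGR2HSV)[...,1]
print(sat[102,290:365:3])
for th in (178,182,186,190,194):
    m=(g[65:135,290:365]>th).astype(np.uint8)
    m=cv2.morphologyEx(m,cv2.MORPH_OPEN,np.ones((5,5),np.uint8))
    cs,_=cv2.findContours(m,cv2.RETR_EXTERNAL,cv2.CHAIN_APPROX_NONE)
    k=max(cs,key=cv2.contourArea)[:,0].astype(float)+[290,65]
    P=np.array([plane(c,u,v,.174)[:2] for u,v in k])*1000
    h=cv2.convexHull(P.astype(np.float32)); M=cv2.moments(h);ctr=np.array([M['m10'],M['m01']])/M['m00'];q=h[:,0]
    t=np.radians(np.arange(180)); w=np.array([np.ptp(q@[np.cos(a),np.sin(a)]) for a in t])
    ph=np.angle((w*np.exp(6j*t)).sum())/6
    print(th,ctr.round(1),round(M['m00']),'flat',(np.degrees(ph)+30)%60,w[:60:10].round(1),w[60:120:10].round(1),w[120::10].round(1))
# rod line: dark outer edges at rows (left,right)
ms=[(( .5*(325.5+340.5)),150),(.5*(329.5+344.5),180),(.5*(333+347.5),210),(.5*(336.5+350.5),240)]
P=np.array([plane(c,u,v,.130)[:2] for u,v in ms]);print(P.round(4))
d=P[0]-P[-1];print('yaw deg',np.degrees(np.arctan2(-d[0],d[1])))
cv2.imwrite('pics/nut.png',cv2.resize(im[60:240,280:460],None,fx=3,fy=3,interpolation=cv2.INTER_CUBIC))
E
```

```text
[35 34 38 34 20 20 21 19 21  1 10 19 21 22 21 22  1 14  5 34 32 30 28 33
 34]
178 [542.7 278.4] 744 flat 50.89528591623332 [30.  31.6 32.4 32.1 31.2 29.9] [31.7 32.9 33.1 32.3 32.  31.4] [30.9 32.2 32.6 32.1 30.8 28.9]
182 [542.7 278.2] 731 flat 51.50743102894656 [30.  31.6 32.4 32.1 31.2 29.4] [31.2 32.4 32.5 31.7 31.5 31. ] [30.6 31.8 32.3 32.  30.8 28.8]
186 [542.6 278.2] 722 flat 50.4037480543247 [29.9 31.5 32.1 31.8 30.5 29.1] [31.2 32.4 32.5 31.7 31.5 31. ] [30.6 31.8 32.2 31.8 30.6 28.5]
190 [542.5 278.1] 701 flat 51.93698376460674 [28.7 30.3 31.1 31.  29.9 28.7] [30.4 31.6 31.8 31.1 31.4 30.8] [30.6 31.8 32.2 31.8 30.4 28.4]
194 [542.3 277.8] 657 flat 53.17365145634099 [28.6 30.3 31.1 31.  29.9 28. ] [27.7 29.3 30.  29.8 30.2 29.6] [30.4 31.7 32.1 31.5 30.  27.7]
[[0.5476 0.2409]
 [0.5513 0.2156]
 [0.5546 0.1888]
 [0.558  0.1603]]
yaw deg 7.345666576912195
```

View pics/nut.png

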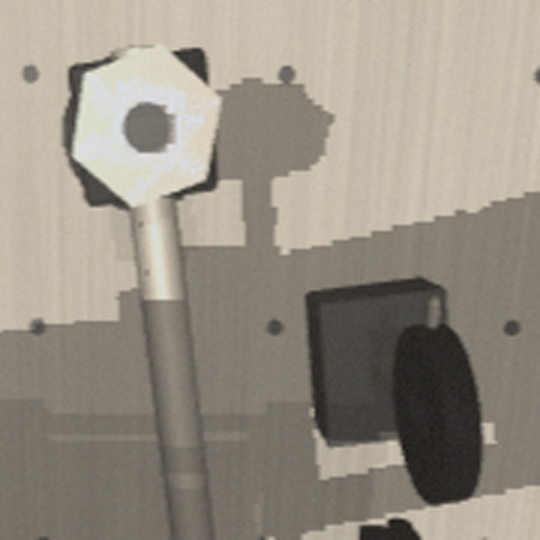

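The nut's top centre is at (542.6, 278.3) mm. Its flats face about -9° in world, giving q≈0.29, and the rod yaw is ≈7.4°. Moving above the nut with the tool turned to match.

{"op": "drive_tool", "data": {"targets": [[[0.02, 0.001, 0], [0, 0, 0], 0.087], [[0.02, 0.001, 0], [0, 0, 0], 0.087], [[0.02, 0, 0], [0, 0, 0], 0.087], [[0.023, 0, 0], [0, 0, 0], 0.087], [[0, 0, 0], [0, 0, 0.08], 0.087], [[0, 0, 0], [0, 0, 0.08], 0.087], [[0, 0, 0.015], [0, 0, 0], 0.087], [[0, 0, 0], [0, 0, 0], 0.087], [[0, 0, 0], [0, 0, 0], 0.087], [[0, 0, 0], [0, 0, 0], 0.087]]}}

```text
clock: 1.87
eef_pos: [0.5424, 0.2772, 0.2296]
ee_rot: [0.762, 0.648, -0.0, 0.0]
force: [0.0, -0.4, 0.3]
finger_gap: 1.0
gripper_force: 0.0
```

```bash
python3 - <<'E'
from h import *
for i in range(4):
    s=ctrl.read_state();print(s['eef_pos'].round(4),np.degrees(Rot.from_quat(s['ee_rot']).as_rotvec()).round(2));c=cam(['side','side','scene','wrist'][i])
    if i==1:
        T=s['eef_pos'];print(proj(c,T))
        u,v=proj(c,[.5426,.2783,.174]).astype(int);a=c['img'][v-60:v+50,u-60:u+60]
    if i==2:
        u,v=proj(c,[.5426,.2783,.174]).astype(int);b=c['img'][v-60:v+50,u-60:u+60]
cv2.imwrite('pics/above.png',cv2.resize(np.hstack([a,b]),None,fx=3.3,fy=3.3,interpolation=cv2.INTER_CUBIC))
E
```

```text
[0.5424 0.2772 0.2296] [ 1.3709e+02  1.1665e+02 -4.0000e-02]
[0.5425 0.2774 0.23  ] [1.3708e+02 1.1665e+02 3.0000e-02]
[265.95415289 207.78060355]
[0.5425 0.2776 0.2302] [1.3706e+02 1.1665e+02 7.0000e-02]
[0.5425 0.2777 0.2303] [1.3705e+02 1.1666e+02 8.0000e-02]
```

View pics/above.png

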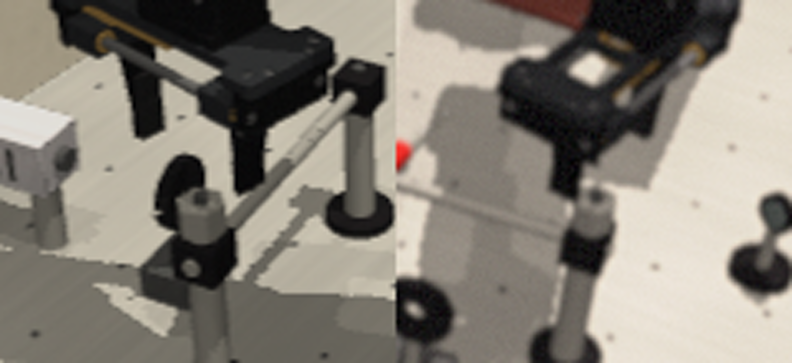

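The side and scene crops show the fingers straddling the nut (200,195 in the left half; 595,195 in the right half) with the pads clear of it. Descending and closing.

{"op": "drive_tool", "data": {"targets": [[[0, 0, 0.012], [0, 0, 0], 0.087], [[0, 0, 0.012], [0, 0, 0], 0.087], [[0, 0, 0.012], [0, 0, 0], 0.087], [[0, 0, 0.012], [0, 0, 0], 0.087], [[0, 0, 0.008], [0, 0, 0], 0.06], [[0, 0, 0], [0, 0, 0], 0.045], [[0, 0, 0], [0, 0, 0], 0.038], [[0, 0, 0], [0, 0, 0], 0.038], [[0, 0, 0], [0, 0, 0], 0.038], [[0, 0, 0], [0, 0, 0], 0.038]], "grip_force": 25}}

```text
clock: 2.9
eef_pos: [0.5426, 0.2782, 0.1745]
ee_rot: [0.761, 0.648, 0.001, 0.0]
force: [0.2, 0.0, -1.0]
finger_gap: 0.632
gripper_force: 0.0
```

{"op": "drive_tool", "data": {"targets": [[[0, 0, 0], [0, 0, 0], 0.034], [[0, 0, 0], [0, 0, 0], 0.031], [[0, 0, 0], [0, 0, 0], 0.028], [[0, 0, 0], [0, 0, 0], 0.025], [[0, 0, 0], [0, 0, 0], 0.02], [[0, 0, 0], [0, 0, 0], 0.02], [[0, 0, 0], [0, 0, 0], 0.02], [[0, 0, 0], [0, 0, 0], 0.02], [[0, 0, 0], [0, 0, 0], 0.02], [[0, 0, 0], [0, 0, 0], 0.02]]}}

```text
clock: 3.73
eef_pos: [0.5424, 0.278, 0.1738]
ee_rot: [0.761, 0.648, 0.0, 0.0]
force: [2.9, -0.8, -0.4]
finger_gap: 0.337
gripper_force: 25.0
```

```bash
python3 - <<'E'
from h import *
s=ctrl.read_state();print(s)
E
```

```text
{'clock': 3.7333, 'joint_positions': array([ 3.44357246e-01,  2.41031822e-01,  1.63857607e+00, -2.62435069e-04,
        1.26103581e+00,  5.04545046e-01]), 'joint_vel': array([ 0.00035298, -0.00114467, -0.00205722,  0.0005147 ,  0.00256709,
        0.00142236]), 'joint_efforts': array([  1.24689426, -48.32489133, -35.34399748,   0.53237848,
         1.03325643,  -0.05099026]), 'eef_pos': array([0.54242911, 0.27795759, 0.17375784]), 'ee_rot': array([7.61388359e-01, 6.48295863e-01, 3.99761057e-04, 2.84503809e-04]), 'force': array([ 2.86440738, -0.75620743, -0.44743661]), 'wrist_torque': array([-0.03463933, -0.57153046, -0.06640762]), 'gripper_force': 25.00011005690635, 'finger_gap': 0.33663651172336023}
```

The opening reads 29.3 mm against 30 mm across flats, so the grip is on the flats. Turning clockwise.

{"op": "drive_tool", "data": {"targets": [[[0, 0, 0], [0, 0, 0.05], 0.02], [[0, 0, 0], [0, 0, 0.1], 0.02], [[0, 0, 0], [0, 0, 0.12], 0.02], [[0, 0, 0], [0, 0, 0.12], 0.02], [[0, 0, 0], [0, 0, 0.12], 0.02], [[0, 0, 0], [0, 0, 0.12], 0.02], [[0, 0, 0], [0, 0, 0.12], 0.02], [[0, 0, 0], [0, 0, 0.12], 0.02], [[0, 0, 0], [0, 0, 0.12], 0.02], [[0, 0, 0], [0, 0, 0.06], 0.02]]}}

```text
clock: 4.57
eef_pos: [0.5422, 0.2781, 0.1737]
ee_rot: [0.984, 0.177, 0.0, -0.0]
force: [3.7, 0.7, -0.1]
finger_gap: 0.344
gripper_force: 25.0
```

{"op": "drive_tool", "data": {"targets": [[[0, 0, 0], [0, 0, 0.04], 0.02], [[0, 0, 0], [0, 0, 0.04], 0.02], [[0, 0, 0], [0, 0, 0.04], 0.02], [[0, 0, 0], [0, 0, 0.03], 0.02], [[0, 0, 0], [0, 0, 0.03], 0.02], [[0, 0, 0], [0, 0, 0.02], 0.02], [[0, 0, 0], [0, 0, 0.02], 0.02], [[0, 0, 0], [0, 0, 0], 0.02], [[0, 0, 0], [0, 0, 0], 0.02], [[0, 0, 0], [0, 0, 0], 0.02]]}}

```text
clock: 5.4
eef_pos: [0.5422, 0.2782, 0.1738]
ee_rot: [0.998, 0.07, 0.0, -0.0]
force: [3.5, 1.3, 0.6]
finger_gap: 0.342
gripper_force: 25.0
```

```bash
cat >> h.py <<'E'
def yaw(s): 
    y=Rot.from_quat(s['ee_rot']).as_matrix()[:,1]; return np.degrees(np.arctan2(y[1],y[0]))
E
python3 - <<'E'
from h import *
s=ctrl.read_state();print(s['clock'],s['eef_pos'],yaw(s),s['wrist_torque'],s['force'],s['finger_gap'],s['joint_positions'],s['joint_efforts'][5])
E
```

```text
5.4 [0.54216886 0.27820802 0.17376192] -81.91777275303036 [ 0.31046199 -0.42684659 -0.06805896] [3.46033568 1.33670342 0.60118394] 0.34214853350368934 [3.44585343e-01 2.40940118e-01 1.63867738e+00 3.45771159e-04
 1.26134968e+00 1.77421512e+00] -0.07341565797105432
```

{"op": "drive_tool", "data": {"targets": [[[0, 0, 0], [0, 0, 0.02], 0.02], [[0, 0, 0], [0, 0, 0.02], 0.02], [[0, 0, 0], [0, 0, 0.01], 0.02], [[0, 0, 0], [0, 0, 0.01], 0.02], [[0, 0, 0], [0, 0, 0.01], 0.02], [[0, 0, 0], [0, 0, 0.01], 0.02], [[0, 0, 0], [0, 0, 0], 0.02], [[0, 0, 0], [0, 0, 0], 0.02], [[0, 0, 0], [0, 0, 0], 0.02], [[0, 0, 0], [0, 0, 0], 0.02]]}}

```text
clock: 6.23
eef_pos: [0.5418, 0.2782, 0.1737]
ee_rot: [1.0, 0.031, -0.0, -0.0]
force: [0.2, 2.3, 4.4]
finger_gap: 0.34
gripper_force: 25.0
```

```bash
python3 - <<'E'
from h import *
s=ctrl.read_state();print(s['clock'],s['eef_pos'],yaw(s),s['wrist_torque'],s['force'],s['finger_gap'],s['joint_efforts'][5])
E
```

```text
6.2333 [0.54183346 0.27818803 0.17370702] -86.49857737690134 [0.42617045 0.04514157 0.74129021] [0.19557569 2.27806246 4.40788421] 0.33966836296139946 0.7557102665305138
```

Torque about the tool axis jumped from 0.07 to 0.75 N m at about the expected angle, so the stop is reached. Releasing, rising and backing off to check.

{"op": "drive_tool", "data": {"targets": [[[0, 0, 0], [0, 0, 0], 0.05], [[0, 0, 0], [0, 0, 0], 0.06], [[0, 0, 0], [0, 0, 0], 0.06], [[0, 0, -0.01], [0, 0, 0], 0.06], [[0, 0, -0.02], [0, 0, 0], 0.06], [[0, 0, -0.025], [0, 0, 0], 0.06], [[-0.02, 0, -0.02], [0, 0, 0], 0.06], [[-0.03, 0, 0], [0, 0, 0], 0.06], [[-0.033, 0, 0], [0, 0, 0], 0.06], [[0, 0, 0], [0, 0, 0], 0.06]]}}

```text
clock: 7.07
eef_pos: [0.454, 0.2724, 0.248]
ee_rot: [1.0, 0.031, -0.002, 0.0]
force: [0.6, -0.5, -0.4]
finger_gap: 0.691
gripper_force: 0.0
```

```bash
python3 - <<'E'
from h import *
import pickle
cam('wrist')
c=cam('wrist');im=c['img'];save(c,'w2.png');pickle.dump(c,open('w2.pkl','wb'));s=c['s'];print(s['eef_pos'],yaw(s))
u0,v0=proj(c,[.5426,.2783,.174]).round().astype(int);print(u0,v0)
g=cv2.GaussianBlur(im.min(axis=2),(3,3),0);print(g[v0,u0-40:u0+40:4])
for th in (178,184,190,196):
    m=(g[v0-35:v0+35,u0-36:u0+36]>th).astype(np.uint8)
    m=cv2.morphologyEx(m,cv2.MORPH_OPEN,np.ones((5,5),np.uint8))
    cs,_=cv2.findContours(m,cv2.RETR_EXTERNAL,cv2.CHAIN_APPROX_NONE)
    if not cs: continue
    k=max(cs,key=cv2.contourArea)[:,0].astype(float)+[u0-36,v0-35]
    P=np.array([plane(c,u,v,.174)[:2] for u,v in k])*1000
    h=cv2.convexHull(P.astype(np.float32)); M=cv2.moments(h);ctr=np.array([M['m10'],M['m01']])/M['m00'];q=h[:,0]
    t=np.radians(np.arange(180)); w=np.array([np.ptp(q@[np.cos(a),np.sin(a)]) for a in t])
    ph=np.angle((w*np.exp(6j*t)).sum())/6
    print(th,ctr.round(1),round(M['m00']),'flat',(np.degrees(ph)+30)%60,'expect',(7.4-91.7)%60)
cv2.imwrite('pics/w2c.png',np.hstack([cv2.resize(im[v0-40:v0+40,u0-40:u0+40],(400,400),interpolation=cv2.INTER_CUBIC)]))
E
```

```text
[0.45656256 0.27268052 0.24859237] -86.4592589120132
322 96
[118 118 118 117 112 130 130 144 134  70  73  72  91 142 135 127 110 104
 112 116]
```

```bash
python3 - <<'E'
from h import *
import pickle
c=pickle.load(open('w2.pkl','rb'));im=c['img'];u0,v0=322,96
sat=cv2.GaussianBlur(cv2.cvtColor(im,cv2.COLOR_BGR2HSV)[...,1],(3,3),0)
g=cv2.GaussianBlur(im.min(axis=2),(3,3),0)
print(sat[v0,u0-40:u0+40:4])
for th in (14,18,22,26):
    m=((sat<th)&(g>60))[v0-35:v0+35,u0-36:u0+36].astype(np.uint8)
    m=cv2.morphologyEx(m,cv2.MORPH_OPEN,np.ones((3,3),np.uint8))
    cs,_=cv2.findContours(m,cv2.RETR_EXTERNAL,cv2.CHAIN_APPROX_NONE)
    k=max(cs,key=cv2.contourArea)[:,0].astype(float)+[u0-36,v0-35]
    P=np.array([plane(c,u,v,.174)[:2] for u,v in k])*1000
    h=cv2.convexHull(P.astype(np.float32)); M=cv2.moments(h);ctr=np.array([M['m10'],M['m01']])/M['m00'];q=h[:,0]
    t=np.radians(np.arange(180)); w=np.array([np.ptp(q@[np.cos(a),np.sin(a)]) for a in t])
    ph=np.angle((w*np.exp(6j*t)).sum())/6
    print(th,ctr.round(1),round(M['m00']),'flat',(np.degrees(ph)+30)%60,'expect',(7.4-91.7)%60)
cv2.imwrite('pics/w2c.png',cv2.resize(im[v0-40:v0+80,u0-60:u0+60],(600,600),interpolation=cv2.INTER_CUBIC))
E
```

```text
[35 33 33 35 35 33 34 31 31 24 21 20 26 32 31 33 32 33 31 34]Traceback (most recent call last):
  File "<stdin>", line 11, in <module>
ValueError: max() iterable argument is empty
```

View pics/w2c.png

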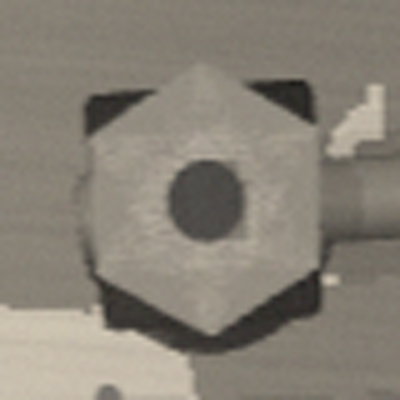

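The crop shows the hexagon clearly, with corners at about (202,62), (317,127), (321,270), (210,337), (95,272) and (89,135) at 5x. I cast those onto z=174 mm, and locate the block again.

```bash
python3 - <<'E'
from h import *
import pickle
c=pickle.load(open('w2.pkl','rb'))
K=np.array([(202,62),(317,127),(321,270),(210,337),(95,272),(89,135)])/5-.5+[282,56]
P=np.array([plane(c,u,v,.174)[:2] for u,v in K])*1000
print(P.mean(0))
for i in range(6):
    d=P[(i+1)%6]-P[i]; a=np.degrees(np.arctan2(d[1],d[0]))
    print(np.linalg.norm(d).round(1),((a-90)%60).round(1))
print('expect',(7.4-91.7)%60)
S,D=[pickle.load(open(n+'0.pkl','rb')) for n in('scene','side')]
for n,cc,(u,v) in(('s',S,(211,192)),('d',D,(355,166))):
    g=cc['img'].max(axis=2); m=(g<60).astype(np.uint8)
    nl,lab,st,ce=cv2.connectedComponentsWithStats(m); print(n,st[lab[v,u]],ce[lab[v,u]])
    k=max(cv2.findContours((lab==lab[v,u]).astype(np.uint8),0,1)[0],key=len); h=cv2.approxPolyDP(cv2.convexHull(k),1.5,True)[:,0]; print(h.tolist())
a=cv2.resize(S['img'][165:225,180:250],(560,480),interpolation=cv2.INTER_CUBIC);cv2.imwrite('pics/blk.png',a)
E
```

```text
[542.78819396 278.08420778]
16.9 35.9
17.9 36.4
17.2 33.9
17.6 34.8
17.2 34.9
17.2 34.4
expect 35.7
s [199 176  25  35 530] [210.8245283  191.89433962]
[[203, 176], [208, 177], [220, 186], [223, 206], [217, 210], [203, 199], [199, 178]]
d [344 150  23  34 581] [354.98967298 166.13253012]
[[366, 152], [364, 175], [351, 183], [344, 181], [345, 158], [359, 150]]
```

The nut flats are at 35.0° against 35.7° expected at the stop, so the nut is done. Now the rough block pose from its top outline.

```bash
python3 - <<'E'
from h import *
import pickle
S,D=[pickle.load(open(n+'0.pkl','rb')) for n in('scene','side')]
for cc,q in((S,[(199,178),(208,177),(220,186),(211,187)]),(D,[(345,158),(359,150),(366,152),(352,160)])):
    P=np.array([plane(cc,u,v,.09)[:2] for u,v in q])*1000;print(P.round(0).tolist(),P.mean(0).round(0))
    for i in range(2):
        d=P[i+1]-P[i];print(np.linalg.norm(d).round(0),np.degrees(np.arctan2(d[1],d[0])).round(0)%180)
print(tri([(S,209.5,182),(D,355.5,155)]))
for cc,q in((S,[(223,206),(217,210),(203,199)]),(D,[(364,175),(351,183),(344,181)])):
    print([plane(cc,u,v,0).round(3)[:2].tolist() for u,v in q])
s=ctrl.read_state();print(s['clock'],s['eef_pos'],yaw(s))
E
```

```text
[[646.0, -327.0], [628.0, -308.0], [640.0, -248.0], [658.0, -266.0]] [ 643. -287.]
26.0 135.0
62.0 79.0
[[653.0, -247.0], [643.0, -321.0], [617.0, -321.0], [627.0, -248.0]] [ 635. -284.]
74.0 83.0
26.0 0.0
[ 0.63928469 -0.29142212  0.08551734]
[[0.631, -0.261], [0.655, -0.263], [0.641, -0.337]]
[[0.623, -0.326], [0.633, -0.256], [0.658, -0.255]]
7.1667 [0.45832844 0.27286654 0.24906672] -86.48620243421918
```

{"op": "drive_tool", "data": {"targets": [[[0.0075, 0.039, 0], [0, 0, 0], 0.06], [[0.0075, 0.039, 0], [0, 0, 0], 0.06], [[0.0075, 0.039, 0], [0, 0, 0], 0.06], [[0.0075, 0.039, 0], [0, 0, 0], 0.06], [[0.0075, 0.039, 0], [0, 0, 0], 0.06], [[0.0075, 0.039, 0], [0, 0, 0], 0.06], [[0.0075, 0.039, 0], [0, 0, 0], 0.06], [[0.0075, 0.039, 0], [0, 0, 0], 0.06], [[0.0075, 0.039, 0], [0, 0, 0], 0.06], [[0.0075, 0.039, 0], [0, 0, 0], 0.06]]}}

```text
clock: 8.0
eef_pos: [0.5588, -0.1148, 0.2489]
ee_rot: [1.0, 0.03, 0.0, 0.0]
force: [-0.7, 0.6, -0.2]
finger_gap: 0.689
gripper_force: 0.0
```

{"op": "drive_tool", "data": {"targets": [[[0.0075, 0.038, 0], [0, 0, 0], 0.06], [[0.0075, 0.038, 0], [0, 0, 0], 0.06], [[0.0075, 0.038, 0], [0, 0, 0], 0.06], [[0.0075, 0.038, 0], [0, 0, 0], 0.06], [[0.0075, 0.038, 0], [0, 0, 0], 0.06], [[0.0075, 0.038, 0], [0, 0, 0], 0.06], [[0.0065, 0.036, 0], [0, 0, 0], 0.06], [[0, 0, 0], [0, 0, -0.12], 0.06], [[0, 0, 0], [0, 0, -0.12], 0.06], [[0, 0, 0], [0, 0, -0.12], 0.06]]}}

```text
clock: 8.83
eef_pos: [0.6252, -0.3746, 0.2473]
ee_rot: [0.978, 0.211, -0.0, -0.0]
force: [-0.0, 0.2, 1.1]
finger_gap: 0.683
gripper_force: 0.0
```

{"op": "drive_tool", "data": {"targets": [[[0, 0, 0], [0, 0, -0.12], 0.06], [[0, 0, 0], [0, 0, -0.12], 0.06], [[0, 0, 0], [0, 0, -0.12], 0.06], [[0, 0, 0], [0, 0, -0.12], 0.06], [[0, 0, 0], [0, 0, -0.12], 0.06], [[0, 0, 0], [0, 0, -0.12], 0.06], [[0, 0, 0], [0, 0, -0.12], 0.06], [[0, 0, 0], [0, 0, -0.12], 0.06], [[0, 0, 0], [0, 0, 0], 0.06], [[0, 0, 0], [0, 0, 0], 0.06]]}}

```text
clock: 9.67
eef_pos: [0.6254, -0.3731, 0.2482]
ee_rot: [0.772, 0.635, -0.0, -0.0]
force: [-0.4, -0.4, -0.9]
finger_gap: 0.69
gripper_force: 0.0
```

```bash
python3 - <<'E'
from h import *
import pickle
cam('wrist')
c=cam('wrist');save(c,'w3.png');pickle.dump(c,open('w3.pkl','wb'));s=c['s'];print(s['clock'],s['eef_pos'],yaw(s),proj(c,[.637,-.29,.09]))
E
```

```text
9.7167 [ 0.62531871 -0.3728535   0.24825716] -11.138244400011102 [317.85210889 101.61681879]
```

View pics/w3.png

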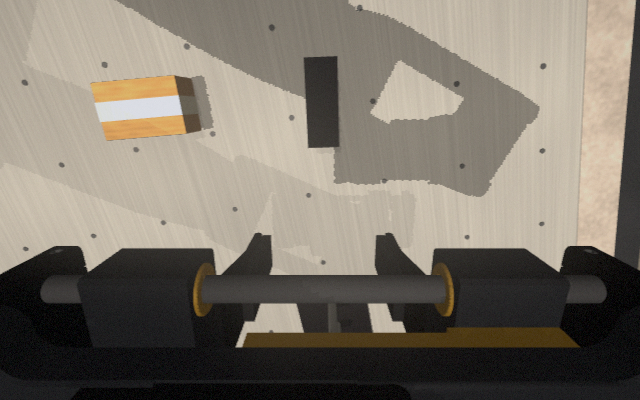

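Wrist view: the block's top is at (322,102), a dark rectangle, and the carton is at (145,107). Measuring the block's top face.

```bash
python3 - <<'E'
from h import *
import pickle
c=pickle.load(open('w3.pkl','rb'));g=c['img'].max(axis=2)
print(g[102,295:350:2],g[45:160:4,322])
for th in (60,75):
    m=(g[40:170,280:370]<th).astype(np.uint8)
    k=max(cv2.findContours(m,cv2.RETR_EXTERNAL,cv2.CHAIN_APPROX_NONE)[0],key=cv2.contourArea)[:,0].astype(float)+[280,40]
    P=np.array([plane(c,u,v,.09)[:2] for u,v in k])*1000
    r=cv2.minAreaRect(P.astype(np.float32));print(th,np.round(r[0],1),np.round(r[1],1),r[2],cv2.boxPoints(r).round(1).tolist())
    r=cv2.minAreaRect(k.astype(np.float32));print(np.round(r[0],1),cv2.boxPoints(r).round(1).tolist())
E
```

```text
[203 201 200 203 204 166  58  57  57  59  56  59  58  55  50  50  53  50
  57  55  54  61 132 135 131 135 134 135] [133 132 131  48  50  49  48  51  51  49  50  55  56  53  55  57  55  59
  58  57  57  61  59  63  62  64 188 186 199]
60 [ 640.4 -291.3] [77.3 28.6] 81.10975646972656 [[620.2999877929688, -327.29998779296875], [648.5999755859375, -331.70001220703125], [660.5, -255.3000030517578], [632.2000122070312, -250.89999389648438]]
[321.2 100.6] [[303.8999938964844, 57.29999923706055], [336.0, 56.400001525878906], [338.3999938964844, 143.89999389648438], [306.3999938964844, 144.8000030517578]]
75 [ 640.1 -292.2] [79.3 29.3] 80.86455535888672 [[619.4000244140625, -329.0], [648.2999877929688, -333.70001220703125], [660.9000244140625, -255.3000030517578], [632.0, -250.6999969482422]]
[321.7 101.5] [[303.70001220703125, 57.20000076293945], [336.0, 55.79999923706055], [339.70001220703125, 145.89999389648438], [307.3999938964844, 147.1999969482422]]
```

The block is at (640.3, -292.0) mm with yaw -9.1°, and its size checks out at 79 x 29 mm. Moving above it.

{"op": "drive_tool", "data": {"targets": [[[0.02, 0, 0], [0, 0, 0], 0.06], [[0.02, 0, 0], [0, 0, 0], 0.06], [[0.02, -0.001, 0], [0, 0, 0], 0.06], [[0.022, 0, 0], [0, 0, 0], 0.06], [[0, 0, 0.02], [0, 0, -0.036], 0.06], [[0, 0, 0.025], [0, 0, 0], 0.06], [[0, 0, 0.025], [0, 0, 0], 0.06], [[0, 0, 0.015], [0, 0, 0], 0.06], [[0, 0, 0], [0, 0, 0], 0.06], [[0, 0, 0], [0, 0, 0], 0.06]]}}

```text
clock: 10.6
eef_pos: [0.6392, -0.2913, 0.1627]
ee_rot: [0.76, 0.65, -0.0, -0.001]
force: [-0.0, -0.3, 0.2]
finger_gap: 0.691
gripper_force: 0.0
```

```bash
python3 - <<'E'
from h import *
import pickle
cam('wrist');c=cam('wrist');s=c['s'];print(s['clock'],s['eef_pos'],yaw(s));pickle.dump(c,open('w4.pkl','wb'));save(c,'w4.png')
E
```

```text
10.65 [ 0.64009933 -0.29191159  0.16448621] -8.88196817012663
```

View pics/w4.png

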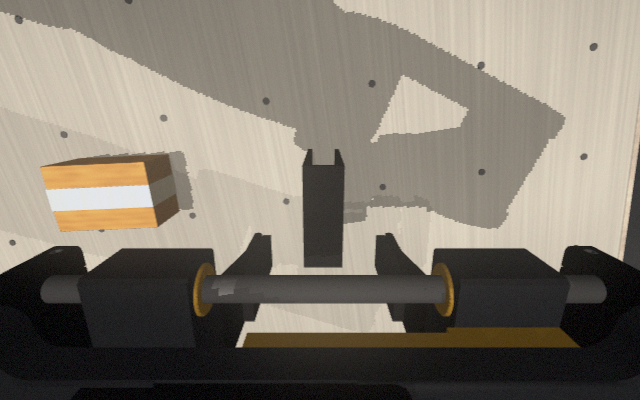

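The block is centred between the fingertips (block columns 303–343, fingers 255 and 390). Descending and gripping.

{"op": "drive_tool", "data": {"targets": [[[0, 0, 0.018], [0, 0, 0], 0.06], [[0, 0, 0.018], [0, 0, 0], 0.06], [[0, 0, 0.018], [0, 0, 0], 0.06], [[0, 0, 0.018], [0, 0, 0], 0.06], [[0, 0, 0.012], [0, 0, 0], 0.06], [[0, 0, 0.006], [0, 0, 0], 0.06], [[0, 0, 0], [0, 0, 0], 0.05], [[0, 0, 0], [0, 0, 0], 0.04], [[0, 0, 0], [0, 0, 0], 0.035], [[0, 0, 0], [0, 0, 0], 0.033]], "grip_force": 20}}

```text
clock: 11.53
eef_pos: [0.6406, -0.292, 0.0753]
ee_rot: [0.759, 0.651, 0.0, 0.001]
force: [0.4, -0.2, -0.1]
finger_gap: 0.471
gripper_force: 0.0
```

{"op": "drive_tool", "data": {"targets": [[[0, 0, 0], [0, 0, 0], 0.032], [[0, 0, 0], [0, 0, 0], 0.031], [[0, 0, 0], [0, 0, 0], 0.03], [[0, 0, 0], [0, 0, 0], 0.029], [[0, 0, 0], [0, 0, 0], 0.028], [[0, 0, 0], [0, 0, 0], 0.025], [[0, 0, 0], [0, 0, 0], 0.02], [[0, 0, 0], [0, 0, 0], 0.02], [[0, 0, 0], [0, 0, 0], 0.02], [[0, 0, 0], [0, 0, 0], 0.02]], "grip_force": 25}}

```text
clock: 12.37
eef_pos: [0.6398, -0.2915, 0.0738]
ee_rot: [0.759, 0.651, 0.0, 0.0]
force: [0.6, 0.6, 1.5]
finger_gap: 0.343
gripper_force: 25.0
```

```bash
python3 - <<'E'
from h import *
s=ctrl.read_state();print(s['clock'],s['eef_pos'],yaw(s),s['force'],s['finger_gap']*87,s['gripper_force'])
E
```

```text
12.3667 [ 0.63984721 -0.29150879  0.07377646] -8.823408723192246 [0.57876121 0.62213802 1.46821963] 29.836186256492823 24.981455113738775
```

Gripped at 29.8 mm. Lifting, then turning to the rod's yaw and carrying it over.

{"op": "drive_tool", "data": {"targets": [[[0, 0, -0.008], [0, 0, 0], 0.02], [[0, 0, -0.018], [0, 0, 0], 0.02], [[0, 0, -0.025], [0, 0, 0], 0.02], [[0, 0, -0.025], [0, 0, 0], 0.02], [[0, 0, -0.025], [0, 0, 0], 0.02], [[0, 0, -0.025], [0, 0, 0], 0.02], [[0, 0, -0.025], [0, 0, 0], 0.02], [[0, 0, -0.025], [0, 0, 0], 0.02], [[0, 0, 0], [0, 0, -0.08], 0.02], [[0, 0, 0], [0, 0, -0.08], 0.02]]}}

```text
clock: 13.2
eef_pos: [0.6403, -0.2919, 0.2526]
ee_rot: [0.704, 0.71, 0.0, 0.002]
force: [-0.1, 0.6, -1.4]
finger_gap: 0.342
gripper_force: 25.0
```

{"op": "drive_tool", "data": {"targets": [[[0.005, 0, 0], [0, 0, -0.08], 0.02], [[0.015, 0, 0], [0, 0, -0.044], 0.02], [[0.025, -0.0015, 0], [0, 0, 0], 0.02], [[0.035, -0.0015, 0], [0, 0, 0], 0.02], [[0.035, -0.0015, 0], [0, 0, 0], 0.02], [[0.035, -0.0015, 0], [0, 0, 0], 0.02], [[0.035, -0.002, 0], [0, 0, 0], 0.02], [[0.035, -0.002, 0], [0, 0, 0], 0.02], [[0.035, -0.002, 0], [0, 0, 0], 0.02], [[0.035, -0.002, 0], [0, 0, 0], 0.02]]}}

```text
clock: 14.03
eef_pos: [0.5883, -0.004, 0.2493]
ee_rot: [0.66, 0.751, -0.0, -0.0]
force: [1.5, 0.2, -1.9]
finger_gap: 0.344
gripper_force: 25.0
```

{"op": "drive_tool", "data": {"targets": [[[0.035, -0.002, 0], [0, 0, 0], 0.02], [[0.035, -0.002, 0], [0, 0, 0], 0.02], [[0.03, -0.001, 0], [0, 0, 0], 0.02], [[0.02, -0.001, 0], [0, 0, 0], 0.02], [[0.01, -0.001, 0], [0, 0, 0], 0.02], [[0, 0, 0], [0, 0, 0], 0.02], [[0, 0, 0], [0, 0, 0], 0.02], [[0, 0, 0], [0, 0, 0], 0.02], [[0, 0, 0], [0, 0, 0], 0.02], [[0, 0, 0], [0, 0, 0], 0.02]]}}

```text
clock: 14.87
eef_pos: [0.5659, 0.1211, 0.2495]
ee_rot: [0.66, 0.751, -0.0, 0.0]
force: [-0.2, 0.4, -1.8]
finger_gap: 0.344
gripper_force: 25.0
```

```bash
python3 - <<'E'
from h import *
import pickle
c=cam('wrist');s=c['s'];print(s['clock'],s['eef_pos'],yaw(s),s['force'],s['finger_gap']*87,s['gripper_force'],proj(c,[.5561,.1755,.13]),proj(c,[.5427,.2782,.174]))
pickle.dump(c,open('w5.pkl','wb'));save(c,'w5.png')
w1=pickle.load(open('w1.pkl','rb'));print('iris ring from w1',plane(w1,426,197,.09))
for v in range(60,250,20): print(v,c['img'].min(axis=2)[v,290:360:2].tolist())
E
```

```text
14.8667 [0.56594382 0.12106801 0.24945403] 7.342872858946318 [-0.24027264  0.35036709 -1.77448297] 29.911590658663542 24.981667055399157 [319.42430953 136.6970632 ] [317.67382828 -32.95869232]
iris ring from w1 [0.64213537 0.18898384 0.09      ]
60 [193, 202, 196, 200, 199, 194, 199, 199, 197, 187, 172, 141, 181, 201, 219, 210, 189, 163, 128, 74, 108, 130, 158, 191, 195, 196, 198, 197, 201, 202, 200, 199, 133, 138, 137]
80 [201, 199, 198, 202, 197, 201, 198, 196, 197, 198, 201, 144, 179, 201, 220, 214, 190, 166, 130, 163, 186, 190, 198, 199, 197, 201, 193, 203, 200, 196, 196, 176, 133, 137, 133]
100 [197, 200, 202, 195, 199, 198, 200, 198, 199, 200, 198, 151, 174, 199, 218, 213, 192, 168, 129, 181, 198, 199, 199, 198, 198, 199, 205, 198, 200, 196, 200, 200, 133, 138, 139]
120 [198, 202, 197, 202, 200, 200, 198, 200, 202, 203, 200, 158, 172, 198, 216, 214, 190, 167, 130, 183, 199, 200, 198, 199, 200, 202, 197, 196, 202, 195, 204, 137, 139, 138, 137]
140 [140, 135, 139, 135, 140, 138, 139, 139, 142, 138, 138, 132, 165, 192, 211, 208, 189, 166, 125, 125, 133, 134, 135, 137, 138, 138, 136, 135, 136, 140, 138, 138, 134, 138, 137]
160 [133, 137, 136, 137, 137, 137, 138, 142, 137, 136, 137, 120, 113, 122, 137, 142, 131, 123, 107, 127, 133, 130, 139, 136, 134, 135, 134, 136, 138, 136, 136, 135, 135, 135, 136]
180 [132, 134, 133, 134, 48, 44, 48, 47, 47, 101, 134, 115, 103, 121, 133, 136, 133, 122, 99, 124, 135, 135, 118, 127, 124, 46, 47, 39, 39, 43, 110, 136, 138, 139, 135]
200 [79, 43, 39, 44, 36, 39, 42, 35, 39, 86, 121, 111, 94, 106, 117, 121, 116, 107, 93, 115, 120, 120, 121, 121, 99, 40, 38, 39, 39, 36, 38, 42, 39, 60, 122]
220 [44, 49, 46, 46, 45, 43, 46, 42, 42, 43, 46, 45, 44, 40, 42, 45, 47, 42, 55, 54, 54, 53, 56, 53, 55, 53, 54, 50, 53, 52, 52, 55, 51, 46, 88]
240 [42, 38, 42, 41, 42, 43, 38, 43, 40, 38, 38, 38, 34, 37, 39, 41, 36, 41, 38, 42, 40, 39, 38, 39, 40, 40, 41, 39, 36, 43, 40, 40, 42, 41, 39]
```

View pics/w5.png

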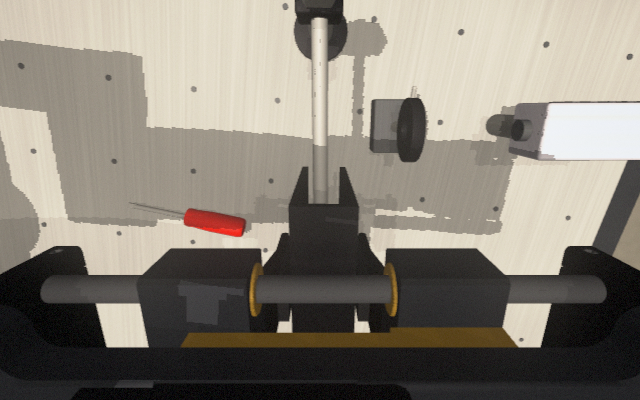

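Wrist view: I see the block end-on (columns 290–357, slot 308–339), with the rod (312–327) parallel to it in the slot and the iris ring at (411,130). The rod sits slightly left of the slot centre. I compute the offsets in tool axes.

```bash
cat > rod.py <<'E'
from h import *
def edges(row,a,b,pol):   # strongest subpixel gradient in [a,b]; pol +1 rising
    x=np.arange(a,b); d=pol*np.gradient(row.astype(float))[a:b]; d=np.clip(d,0,None); i=d.argmax(); w=slice(max(i-1,0),i+2); return (x[w]*d[w]).sum()/d[w].sum()
def tool(c,X): 
    s=c['s']; return Rot.from_quat(s['ee_rot']).as_matrix().T@(np.array(X)-s['eef_pos'])
E
python3 - <<'E'
from rod import *
import pickle
c=pickle.load(open('w5.pkl','rb'));g=cv2.GaussianBlur(c['img'].min(axis=2),(1,5),0)
print('cam in tool',np.array(c['tool_from_camera']).round(4).tolist())
for v in (70,85,100,115,130):
    l=edges(g[v],306,318,-1);r=edges(g[v],322,334,1);m=.5*(l+r+0)
    sat=c['img'].max(axis=2)[v]
    print(v,round(l,1),round(r,1),tool(c,plane(c,m,v,.130))[:2].round(4), 'w(mm)',(np.linalg.norm(plane(c,l,v,.13)-plane(c,r,v,.13))*1000).round(1))
zt=c['s']['eef_pos'][2]+.0162
for v in (208,214,220,226,232):
    l=edges(g[v],280,300,-1);r=edges(g[v],350,366,1);A,B=plane(c,l,v,zt),plane(c,r,v,zt)
    print(v,round(l,1),round(r,1),'w',(np.linalg.norm(A-B)*1000).round(1),tool(c,(A+B)/2).round(4))
for v in(175,185,195): 
    l=edges(g[v],300,314,1);r=edges(g[v],332,344,-1);print(v,l,r)
print('ring',plane(c,411,130,.09),tool(c,plane(c,411,130,.09)))
E
```

```text
cam in tool [[-0.0, -0.9567, -0.291, 0.0799], [1.0, 0.0001, -0.0003, 0.0003], [0.0003, -0.291, 0.9567, -0.1403], [0.0, 0.0, 0.0, 1.0]]
70 310.7 328.0 [ 0.1066 -0.0027] w(mm) 13.6
85 310.8 327.9 [ 0.0955 -0.0027] w(mm) 13.5
100 311.0 327.8 [ 0.0842 -0.0027] w(mm) 13.4
115 311.0 327.8 [ 0.0726 -0.0028] w(mm) 13.6
130 311.2 327.7 [ 0.0607 -0.0027] w(mm) 13.6
208 288.0 358.8 w 30.1 [ 0.0383  0.0004 -0.0162]
214 288.2 358.1 w 29.9 [ 0.0356  0.0003 -0.0162]
220 288.3 358.0 w 30.0 [ 0.0329  0.0003 -0.0162]
226 288.3 357.9 w 30.1 [ 0.0301  0.0003 -0.0162]
232 289.0 357.3 w 29.7 [ 0.0273  0.0003 -0.0162]
175 307.8612716763006 338.9585798816568
185 307.8554913294798 338.905325443787
195 307.9526627218935 338.7674418604651
ring [0.64172275 0.18902415 0.09      ] [0.05775098 0.08387304 0.15942461]
```

The rod lies 3.0 mm to tool -y of the block and parallel to it, and the iris centre is 57 mm ahead. Shifting, then re-measuring.

{"op": "drive_tool", "data": {"targets": [[[0.01, -0.001, 0], [0, 0, 0], 0.02], [[0.015, -0.001, 0], [0, 0, 0], 0.02], [[0.015, -0.001, 0], [0, 0, 0], 0.02], [[0.012, 0, 0], [0, 0, 0], 0.02], [[0.005, 0, 0], [0, 0, 0], 0.02], [[0, 0, 0.01], [0, 0, 0], 0.02], [[0, 0, 0.005], [0, 0, 0], 0.02], [[0, 0, 0], [0, 0, 0], 0.02], [[0, 0, 0], [0, 0, 0], 0.02], [[0, 0, 0], [0, 0, 0], 0.02]]}}

```text
clock: 15.75
eef_pos: [0.5554, 0.178, 0.2343]
ee_rot: [0.66, 0.751, -0.0, -0.0]
force: [-0.1, 0.8, -1.3]
finger_gap: 0.344
gripper_force: 25.0
```

```bash
cat > m6.py <<'E'
from rod import *
import pickle,sys
cam('wrist');c=cam('wrist');s=c['s'];save(c,sys.argv[1]+'.png');g=cv2.GaussianBlur(c['img'].min(axis=2),(1,5),0)
print(s['clock'],s['eef_pos'],yaw(s),s['force'],s['finger_gap']*87)
for v in (100,115,130,145):
    l=edges(g[v],303,320,-1);r=edges(g[v],322,341,1);m=.5*(l+r)
    print(v,round(l,1),round(r,1),tool(c,plane(c,m,v,.130))[:2].round(4), 'w(mm)',(np.linalg.norm(plane(c,l,v,.13)-plane(c,r,v,.13))*1000).round(1))
zt=s['eef_pos'][2]+.0162
for v in (214,226):
    l=edges(g[v],280,300,-1);r=edges(g[v],350,366,1);A,B=plane(c,l,v,zt),plane(c,r,v,zt)
    print(v,round(l,1),round(r,1),'w',(np.linalg.norm(A-B)*1000).round(1),tool(c,(A+B)/2).round(4))
d=(c['img'].max(axis=2)<70).astype(np.uint8); n,lab,st,ce=cv2.connectedComponentsWithStats(d)
for i in range(1,n):
    if st[i,4]>300: print(st[i],ce[i].round(1),tool(c,plane(c,*ce[i],.09)).round(4))
E
python3 m6.py w6
```

```text
15.8 [0.55553836 0.17802744 0.23461933] 7.404406799971724 [-0.5731931   0.51027199 -2.80530235] 29.609855904804622
100 303.5 325.0 [ 0.084  -0.0064] w(mm) 16.3
115 314.3 332.0 [0.0731 0.0003] w(mm) 13.6
130 314.2 331.8 [0.0618 0.0002] w(mm) 13.7
145 314.8 331.7 [0.0502 0.0004] w(mm) 13.3
214 288.2 358.1 w 29.9 [ 0.0356  0.0003 -0.0162]
226 288.3 357.8 w 30.1 [ 0.0301  0.0003 -0.0162]
[ 399  163   29   62 1512] [412.9 193.2] [-0.0005  0.0865  0.1446]
[ 257  167  133  120 8212] [323.  242.3] [-0.052   0.0002  0.1446]
[    0   246   640   154 71147] [316.4 333.9] [-0.1634 -0.0072  0.1446]
```

Aligned: rod 0.3 mm, block 0.3 mm, iris -0.5 mm along the rod. Lowering to about 6 mm above contact.

{"op": "drive_tool", "data": {"targets": [[[0, 0, 0.006], [0, 0, 0], 0.02], [[0, 0, 0.012], [0, 0, 0], 0.02], [[0, 0, 0.014], [0, 0, 0], 0.02], [[0, 0, 0.014], [0, 0, 0], 0.02], [[0, 0, 0.014], [0, 0, 0], 0.02], [[0, 0, 0.014], [0, 0, 0], 0.02], [[0, 0, 0.014], [0, 0, 0], 0.02], [[0, 0, 0.011], [0, 0, 0], 0.02], [[0, 0, 0.006], [0, 0, 0], 0.02], [[0, 0, 0], [0, 0, 0], 0.02]]}}

```text
clock: 16.68
eef_pos: [0.5539, 0.1783, 0.1272]
ee_rot: [0.66, 0.752, -0.001, -0.001]
force: [-0.7, 0.5, -2.7]
finger_gap: 0.341
gripper_force: 25.0
```

```bash
python3 m6.py w7
```

```text
16.7333 [0.55469573 0.17839431 0.12852371] 7.44589224584084 [ 0.57365296 -0.40859634 -2.46267367] 29.68299270766004
100 304.5 322.4 [ 0.0822 -0.0038] w(mm) 7.7
115 309.6 340.0 [0.076 0.001] w(mm) 13.2
130 310.1 339.7 [0.0696 0.0011] w(mm) 13.0
145 310.5 339.6 [0.0631 0.0012] w(mm) 13.0
214 288.2 358.1 w 29.9 [ 0.0356  0.0003 -0.0162]
226 288.3 357.9 w 30.1 [ 0.0301  0.0003 -0.0162]
[ 257  167  134  118 8098] [323.2 242.1] [-0.0027  0.0003  0.0385]
[390 167  70  74 869] [407.9 189.8] [0.0315 0.0512 0.0384]
[    0   192   640   208 73934] [322.7 329.6] [-0.0692 -0.      0.0385]
[573 209  32  23 316] [591.  219.1] [0.0129 0.1657 0.0382]
[607 224  33  32 815] [623.1 238.7] [-0.0002  0.1892  0.0382]
```

{"op": "drive_tool", "data": {"targets": [[[0, 0, 0.0008], [0, 0, 0], 0.02], [[0, 0, 0.0008], [0, 0, 0], 0.02], [[0, 0, 0.0008], [0, 0, 0], 0.02], [[0, 0, 0.0008], [0, 0, 0], 0.02], [[0, 0, 0.0005], [0, 0, 0], 0.02], [[0, 0, 0], [0, 0, 0], 0.02], [[0, 0, 0], [0, 0, 0], 0.02], [[0, 0, 0], [0, 0, 0], 0.02], [[0, 0, 0], [0, 0, 0], 0.02], [[0, 0, 0], [0, 0, 0], 0.02]]}}

```text
clock: 17.62
eef_pos: [0.5553, 0.1785, 0.1258]
ee_rot: [0.66, 0.752, 0.0, 0.0]
force: [-0.5, 0.1, -2.1]
finger_gap: 0.341
gripper_force: 25.0
```

```bash
python3 m6.py w8 | head -8
```

```text
17.6667 [0.55534813 0.17854477 0.12587589] 7.44887121486603 [ 0.03646867  0.11271273 -1.61838271] 29.807265040838168
100 303.3 325.7 [ 0.0822 -0.0033] w(mm) 9.4
115 307.8 339.4 [0.0761 0.0005] w(mm) 13.5
130 308.5 338.9 [0.0698 0.0006] w(mm) 13.2
145 308.9 338.7 [0.0634 0.0006] w(mm) 13.1
214 288.2 358.2 w 29.9 [ 0.0356  0.0003 -0.0162]
226 288.3 357.8 w 30.1 [ 0.0301  0.0003 -0.0162]
[ 257  167  134  117 8073] [323.2 242.2] [-0.0016  0.0004  0.0359]
```

Centred within 0.3 mm. The last millimetres go slowly, watching the vertical force.

{"op": "drive_tool", "data": {"targets": [[[0, 0, 0.0004], [0, 0, 0], 0.02], [[0, 0, 0.0004], [0, 0, 0], 0.02], [[0, 0, 0.0004], [0, 0, 0], 0.02], [[0, 0, 0.0004], [0, 0, 0], 0.02], [[0, 0, 0.0003], [0, 0, 0], 0.02], [[0, 0, 0], [0, 0, 0], 0.02], [[0, 0, 0], [0, 0, 0], 0.02], [[0, 0, 0], [0, 0, 0], 0.02], [[0, 0, 0], [0, 0, 0], 0.02], [[0, 0, 0], [0, 0, 0], 0.02]]}}

```text
clock: 18.55
eef_pos: [0.5553, 0.1786, 0.124]
ee_rot: [0.66, 0.752, 0.0, 0.0]
force: [-0.6, 0.0, 0.5]
finger_gap: 0.343
gripper_force: 25.0
```

```bash
python3 - <<'E'
from h import *
for i in range(5):
    s=ctrl.read_state();print(s['eef_pos'].round(4),s['force'].round(2),s['wrist_torque'].round(2));cam('side')
E
```

```text
[0.5553 0.1786 0.124 ] [-0.6   0.01  0.51] [-0.07  0.17 -0.  ]
[0.5553 0.1785 0.1241] [-0.86  0.57 -0.1 ] [-0.04  0.15 -0.01]
[0.5553 0.1785 0.124 ] [-1.54 -0.29  0.19] [ 0.    0.21 -0.01]
[0.5553 0.1785 0.1241] [-1.68 -0.12  0.94] [ 0.01  0.2  -0.08]
[0.5553 0.1785 0.124 ] [-0.9   0.3   0.43] [0.02 0.16 0.02]
```

Vertical force went from -2 to about +0.4 N at the expected height, so the block now rests on the rod. Releasing gently.

{"op": "drive_tool", "data": {"targets": [[[0, 0, 0.0002], [0, 0, 0], 0.02], [[0, 0, 0], [0, 0, 0], 0.03], [[0, 0, 0], [0, 0, 0], 0.031], [[0, 0, 0], [0, 0, 0], 0.032], [[0, 0, 0], [0, 0, 0], 0.034], [[0, 0, 0], [0, 0, 0], 0.037], [[0, 0, 0], [0, 0, 0], 0.042], [[0, 0, 0], [0, 0, 0], 0.048], [[0, 0, 0], [0, 0, 0], 0.05], [[0, 0, 0], [0, 0, 0], 0.05]], "grip_force": 5}}

```text
clock: 19.63
eef_pos: [0.5553, 0.1785, 0.1237]
ee_rot: [0.66, 0.752, 0.0, -0.0]
force: [0.9, 0.2, -1.1]
finger_gap: 0.554
gripper_force: 0.0
```

```bash
python3 m6.py w9 | head -8
```

```text
19.6833 [0.55527542 0.17855625 0.12369469] 7.4497928936537745 [ 0.36237892 -0.24640964 -0.71198095] 48.591319327313485
100 303.0 325.7 [ 0.0821 -0.0033] w(mm) 9.4
115 307.7 339.4 [0.0762 0.0005] w(mm) 13.3
130 308.1 339.1 [0.07   0.0005] w(mm) 13.2
145 308.5 338.9 [0.0637 0.0006] w(mm) 13.1
214 288.0 358.1 w 30.0 [ 0.0356  0.0003 -0.0162]
226 288.3 357.9 w 30.1 [ 0.0301  0.0003 -0.0162]
[ 224  167  201  116 9112] [323.5 244.8] [-0.0023  0.0005  0.0337]
```

The block didn't move on release. Rising straight up and away.

{"op": "drive_tool", "data": {"targets": [[[0, 0, -0.004], [0, 0, 0], 0.05], [[0, 0, -0.008], [0, 0, 0], 0.05], [[0, 0, -0.012], [0, 0, 0], 0.05], [[0, 0, -0.02], [0, 0, 0], 0.05], [[0, 0, -0.025], [0, 0, 0], 0.05], [[0, 0, -0.025], [0, 0, 0], 0.05], [[0, 0, -0.025], [0, 0, 0], 0.05], [[-0.02, 0, -0.01], [0, 0, 0], 0.05], [[-0.03, 0, 0], [0, 0, 0], 0.05], [[-0.03, 0, 0], [0, 0, 0], 0.05]]}}

```text
clock: 20.57
eef_pos: [0.5667, 0.0991, 0.2562]
ee_rot: [0.659, 0.752, 0.002, 0.002]
force: [0.2, -0.7, -1.0]
finger_gap: 0.577
gripper_force: 0.0
```

{"op": "drive_tool", "data": {"targets": [[[-0.03, 0, 0], [0, 0, 0], 0.05], [[-0.02, 0, 0], [0, 0, 0], 0.05], [[0, 0, 0], [0, 0, 0], 0.05], [[0, 0, 0], [0, 0, 0], 0.05], [[0, 0, 0], [0, 0, 0], 0.05], [[0, 0, 0], [0, 0, 0], 0.05], [[0, 0, 0], [0, 0, 0], 0.05], [[0, 0, 0], [0, 0, 0], 0.05], [[0, 0, 0], [0, 0, 0], 0.05], [[0, 0, 0], [0, 0, 0], 0.05]]}}

```text
clock: 21.4
eef_pos: [0.5721, 0.0501, 0.2527]
ee_rot: [0.659, 0.752, -0.0, -0.0]
force: [0.3, -0.4, -0.0]
finger_gap: 0.574
gripper_force: 0.0
```

```bash
python3 - <<'E'
from h import *
a=cam('side');b=cam('scene');w=cam('wrist');print(a['s']['clock'],a['s']['eef_pos'])
f=lambda im,u,v:cv2.resize(im[v:v+120,u:u+130],(390,360),interpolation=cv2.INTER_CUBIC)
cv2.imwrite('pics/fin.png',np.hstack([f(a['img'],220,180),cv2.resize(w['img'][0:240,200:460],(390,360))]))
E
```

```text
21.4 [0.57208415 0.05014185 0.25269031]
```

View pics/fin.png

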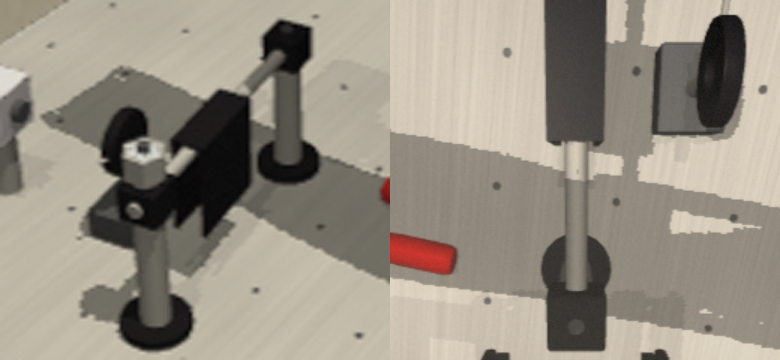

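The final pictures show the block hanging straight and centred on the rod: top at (575,70) in the right half, iris beside it at (690,85). Nothing else has moved, so I'm handing in.

```bash
python3 -c "
from cell import ctrl
print(ctrl.hand_in())"
```

```text
the job is handed in; nothing more can be done
None
```

The nut is turned clockwise to its stop, the beam block hangs straight and centred on the rod in front of the iris, and the job is handed in at about 21.5 s of the 61 s limit; hand-in returned no verdict.

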